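# Fit the cells and close two sensor nodes

### The arm

A 6-joint arm with a two-finger parallel gripper is mounted at the origin on the work surface. World frame = base frame: x ahead of the robot, y to its left, z up, the work surface at z = 0. Lengths are in m, angles in rad, forces in N, time in s.
With the tool pointing down it reaches from about 0.35 to 0.975 m from the base axis. Payload 4.9 kg.
Tool frame: the origin (TCP) lies at the very end of the fingers, on their centre line; the grasp point (between the pads) lies behind it (bot.grip_depth is the z of the grasp point in the tool frame, in m); z points along the fingers, y is the line along which they close (so a half turn about z gives the same grasp; the last joint's range is limited). The gripper opens to 85 mm and grips with 20 to 120 N. Pads are 22 mm wide; open, the fingers measure 114 mm over their backs; the gripper's body (76 mm by 85 mm) begins 54 mm behind the grasp point. The pads swing forward as they close: fully open they stand 13 mm farther back than shut.
Start: joints at [-1.404, 0.053, 1.613, -0, 1.476, -0.119], TCP at [0.176, -0.6, 0.231] pointing down, gripper open.
Joint ranges: [-3.01, 3.01], [-1.01, 2.22], [0.06, 2.58], [-1.02, 4.17], [0.09, 2.62], [-3.14, 3.14]. Speed limits (rad/s): [2.57, 2.57, 3.14, 3.14, 3.14, 3.14].

### API

Orientations are given as a unit quaternion [w, x, y, z].
In Python, from plant import bot gives the robot as it stands. Calls block until the motion is done:
- bot.move_pose(position, orientation): joint-space move of the TCP to a pose.
- bot.movel(position, ori=None, velocity=0.15): straight line of the TCP; ori=None keeps the orientation; velocity is the mean speed in m/s.
- bot.move_joints(angles): joint-space move.
- bot.move_gripper(opening): finger opening in m; the grip force is fixed at half the most; returns when the fingers have stopped.
- bot.sleep(seconds).
- bot.solve_ik(position, orientation): joint angles nearest the present ones, or None.
- bot.state(): the state.
- bot.read_camera(name): name is "side" or "top" or "wrist"; returns a dict with "color" (384x512x3 uint8, red, green, blue), "z_map" (384x512 float32, m along the optical axis (not along the pixel's ray), 0 where there is no reading), "intrinsics" (3x3 intrinsics, pixels), "origin" and "orientation" of the camera in the world; the wrist camera has in their place "T_tool_cam" (4x4, takes a point from camera to tool coordinates, whose origin is the TCP and whose axes are the flange's). Camera axes: x right, y down, z forward; pixel columns grow to the right and rows downward; lengths in m; the calibration is good to about 2 mm. A picture is of the moment at which its call begins: read the wrist's pose just before it.
A pose or a line that the arm cannot do raises bot.IKError and nothing moves.
- bot.close_job(): hands the job in; it is judged then, once.
The state is a dict: "time_s": time; "qpos": joint angles; "joint_vel": joint speeds; "joint_efforts": joint torques, N m; "ee_pos": TCP position; "tcp_rot": TCP orientation; "ft_force": force on the tool from outside, world axes, zero at the start; "moment": the same for the moment, N m; "width": finger opening in m; "grasp_force": force on a finger pad.
Only numpy, scipy, OpenCV 4.12 (cv2) and the standard library are available. Lean on these libraries where they do the work, as an engineer would, in place of code of your own. Each camera call takes 0.05 s, during which the arm holds its last target. There are 200 camera calls.

### The job

Finish assembling the two wireless sensor nodes on the cutting mat: lay each cell flat in the holder it fits, with its nub (white-banded) end away from the holder's coil spring, and close each base with the cover that fits it, fully down and square on the plate. Lower the parts into place rather than dropping them, let go of everything, and leave the screwdriver, the connector and the flux pot where they are.

Things in the scene. Friction and masses are not known exactly. Their poses are not given: they have to be found in the camera images.
- cell_large_center (a point): Larger of two round purple cells, on its side: diameter 26, length 65 mm, 90 g. Point at its centre. +x runs along the cell to its positive end: steel nub (2 mm of the length) and a white band 8 mm wide round the sleeve, 6 mm short of the nub's tip; the other end is flat steel. z up at the start. Stays where laid, does not roll. Grasp across the diameter (along y).
- cell_small_center (a point): Smaller of two round purple cells, on its side: diameter 14, length 50 mm, 22 g. Point at its centre. +x runs along the cell to its positive end: steel nub (2 mm of the length) and a white band 8 mm wide round the sleeve, 6 mm short of the nub's tip; the other end is flat steel. z up at the start. Stays where laid, does not roll. Grasp across the diameter (along y).
- cover_large_center (a point): Larger of two light-grey plastic hood covers, a box open below, lying open side down: 124 (x) by 60 (y) by 38 mm high (z up), walls 2.5 mm, 55 g, vent slots in both ends of its flat top; alike either way round. Point at its centre, half-way up. Grasp across the 60 mm width (along y).
- cover_small_center (a point): Smaller of two light-grey plastic hood covers, a box open below, lying open side down: 96 (x) by 44 (y) by 26 mm high (z up), walls 2.5 mm, 30 g, vent slots in both ends of its flat top; alike either way round. Point at its centre, half-way up. Grasp across the 44 mm width (along y).
- base_large: Larger base, fixed: grey plate 124 (x) x 60 x 4 mm, blue board, black holder along x for the 26 x 65 mm cell. Origin: underside centre. Holder centre at x -12, y 0, seated cell's centre z 22; spring at its -x end, +x end by the silver radio can; 5 mm play each end, end walls to z 28; its middle 50 mm clear above z 10. 4 tapered corner bosses to z 14 enter the cover, 3 mm play; its rim rests at z 4.
- base_small: Smaller base, fixed: grey plate 96 (x) x 44 x 4 mm, blue board, black holder along x for the 14 x 50 mm cell. Origin: underside centre. Holder centre at x -8, y 0, seated cell's centre z 16; spring at its -x end, +x end by the silver radio can; 5 mm play each end, end walls to z 19; its middle 38 mm clear above z 10. 4 tapered corner bosses to z 14 enter the cover, 3 mm play; its rim rests at z 4.
- connector_mid (a point): bystander: small loose coaxial connector standing upright, brass and steel, 25 mm across and 30 mm tall. Point half-way up
- flux_pot_mid (a point): bystander: small loose white pot with a black lid, 30 mm across and 28 mm tall. Point half-way up
- driver_grip (a point): bystander: screwdriver with a black handle, 170 mm long, lying at one side of the mat. Point in its handle
Mind the look-alikes: they are no part of the job. What is shaped like the base_small but pink is not meant.

How it is judged:
By the outcome, as a careful person would: the job done as asked, in the order asked, and still so for the second after the job is handed in, with the robot touching nothing.
It also fails if it takes over 109 s, if anything falls off the work surface, if the arm or the gripper's body presses on something with over 40 N, if the wrist force passes 120 N, or if a joint passes its speed limit or range.

## Working session

There is one attempt and no reset: what is moved stays moved. The work goes in short steps, each a Python script; the robot and the scene stay as the last script left them, time stands still between calls to the robot, and variables do not carry over. Pictures are saved under pics/ and viewed, at most 14 in all, crops included, and the job is handed in when it is done.

```bash
mkdir -p pics; ls; python3 - <<'E'
from plant import bot
import cv2, pickle
for n in ["top","side"]:
    d=bot.read_camera(n); cv2.imwrite(f"pics/{n}0.png",cv2.resize(d["color"][:,:,::-1],(800,600),interpolation=cv2.INTER_CUBIC)); pickle.dump(d,open(f"{n}0.pkl","wb"))
    print(n,d["intrinsics"],d["origin"],d["orientation"])
print(bot.grip_depth,bot.state())
E
```

```text
pics
top [[356.32110942   0.         255.54073365]
 [  0.         356.32110942 191.71500649]
 [  0.           0.           1.        ]] [ 0.37297    -0.0292494   0.93152389] [ 0.0060113  -0.69987199  0.71351589 -0.03222025]
side [[422.69294761   0.         256.21787956]
 [  0.         422.69294761 192.40937965]
 [  0.           0.           1.        ]] [-0.26812991  0.81697553  0.77186363] [ 0.16255189 -0.27804707  0.8341284  -0.44776838]
-0.0187 {'time_s': 0.1, 'qpos': array([-1.40402211e+00,  5.32892954e-02,  1.61414943e+00,  2.65315059e-05,
        1.47603614e+00, -1.18983589e-01]), 'joint_vel': array([-0.0005275 , -0.00206409, -0.00340483, -0.00094262,  0.00100801,
        0.00018727]), 'joint_efforts': array([ 1.07116281e-03, -3.94900239e+01, -3.71362889e+01,  1.77752094e-05,
        3.90202651e-03, -1.15192583e-05]), 'ee_pos': array([ 0.17610006, -0.59908457,  0.23019127]), 'tcp_rot': array([-9.41151414e-04,  9.89809904e-01,  1.42391952e-01, -9.28457042e-06]), 'ft_force': array([-0.71404501,  1.54950173, -0.23856901]), 'moment': array([0.03312533, 0.01124882, 0.0531633 ]), 'grasp_force': 0.0, 'width': 0.08518133361641751}
```

View pics/top0.png

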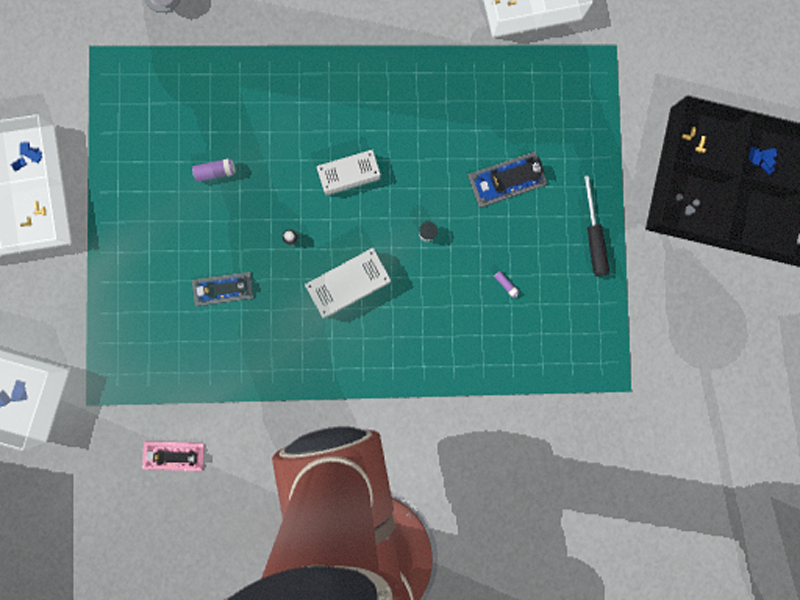

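View pics/side0.png

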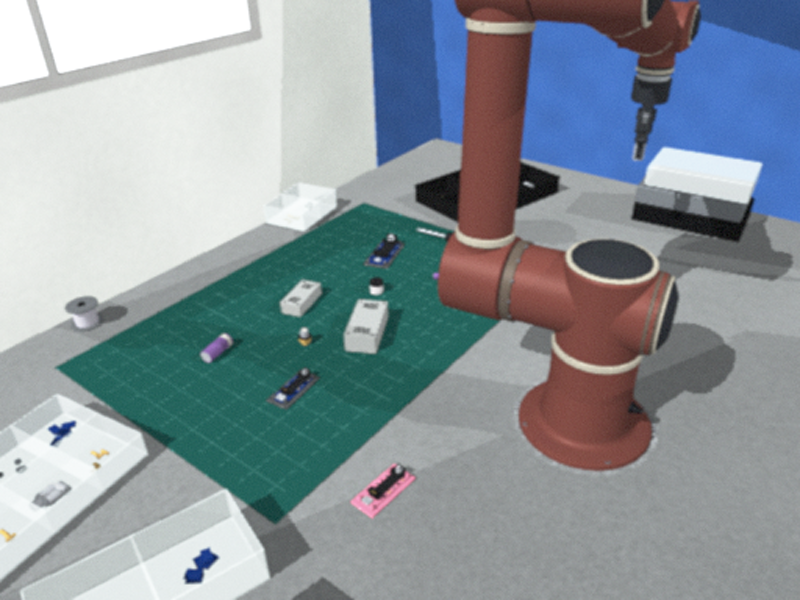

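The top view shows the large cell at (213,170), the small cell at (507,284), the small cover at (349,172), the large cover at (348,282), the large base at (508,179) and the small base at (222,288). The pink decoy is at (174,457), off the mat. I'll enlarge the bases and cells.

```bash
cat > h.py <<'E'
import numpy as np, cv2, pickle
from scipy.spatial.transform import Rotation as R
def rot(q): return R.from_quat(np.r_[q[1:],q[0]])
def ray(d,px):
    K=d["intrinsics"]; px=np.atleast_2d(px).astype(float)
    return np.c_[(px[:,0]-K[0,2])/K[0,0],(px[:,1]-K[1,2])/K[1,1],np.ones(len(px))]
def cam(d,st=None):
    if "T_tool_cam" in d:
        T=np.eye(4);T[:3,:3]=rot(st["tcp_rot"]).as_matrix();T[:3,3]=st["ee_pos"]; T=T@d["T_tool_cam"]
        return T[:3,:3],T[:3,3]
    return rot(d["orientation"]).as_matrix(),np.array(d["origin"])
def toplane(d,px,z,st=None):
    Rm,o=cam(d,st); r=ray(d,px)@Rm.T
    return o+r*((z-o[2])/r[:,2])[:,None]
def cloud(d,st=None):
    Rm,o=cam(d,st); v,u=np.mgrid[:384,:512]
    return ((ray(d,np.c_[u.ravel(),v.ravel()])*d["z_map"].reshape(-1,1))@Rm.T+o).reshape(384,512,3)
E
python3 - <<'E'
from h import *
d=pickle.load(open("top0.pkl","rb")); c=d["color"][:,:,::-1]
t=[]
for x,y in [(508,179),(222,288),(213,170),(507,284)]:
    u,v=int(x/1.5625),int(y/1.5625); t.append(cv2.resize(c[v-24:v+24,u-32:u+32],(400,300),interpolation=cv2.INTER_CUBIC))
cv2.imwrite("pics/crops.png",np.vstack([np.hstack(t[:2]),np.hstack(t[2:])]))
P=cloud(d)
for n,x,y,z in [("Lb",508,179,.02),("Sb",222,288,.015),("Lc",213,170,.026),("Sc",507,284,.014),("Scov",349,172,.026),("Lcov",348,282,.038),("conn",290,237,.03),("flux",428,231,.028),("mat",450,330,0),("drv",597,250,.02)]:
    p=np.array([x,y])/1.5625; print(n,toplane(d,p,z)[0].round(3),P[int(p[1]),int(p[0])].round(3))
E
```

```text
Lb [ 0.621 -0.25   0.02 ] [ 0.624 -0.251  0.013]
Sb [0.446 0.225 0.015] [0.448 0.226 0.012]
Lc [0.639 0.236 0.026] [0.64  0.236 0.029]
Sc [ 0.445 -0.244  0.014] [ 0.447 -0.242  0.016]
Scov [0.633 0.015 0.026] [0.633 0.016 0.026]
Lcov [0.451 0.019 0.038] [0.452 0.021 0.041]
conn [0.526 0.112 0.03 ] [0.527 0.112 0.037]
flux [ 0.533 -0.113  0.028] [ 0.535 -0.11   0.029]
mat [ 0.37  -0.148  0.   ] [ 0.371 -0.148  0.006]
drv [ 0.499 -0.396  0.02 ] [ 0.498 -0.392  0.028]
```

View pics/crops.png

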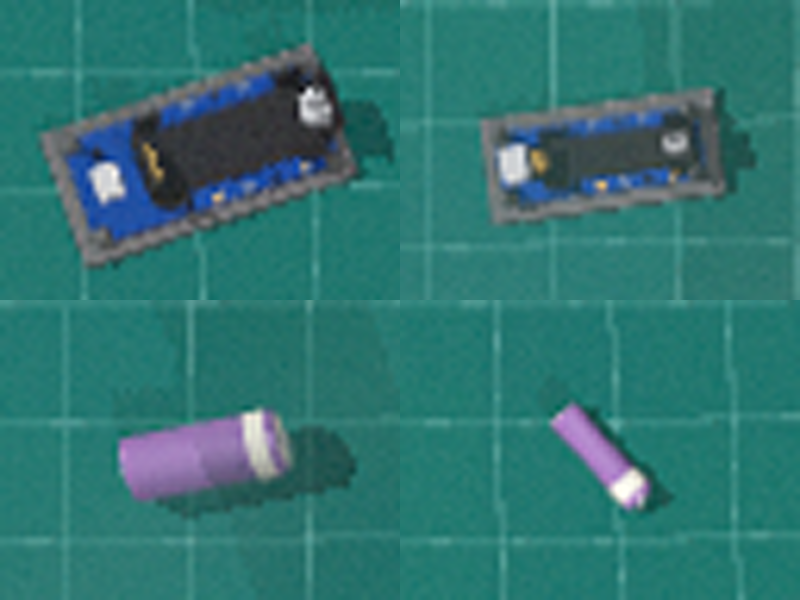

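Both bases have the radio can (+x) at the image left and the spring at the right. The large cell's nub points right, and the small cell's points down and to the right. Next is a survey with the wrist camera.

```bash
cat >> h.py <<'E'
def Q(yaw): return [0,np.cos(yaw/2),np.sin(yaw/2),0]
E
python3 - <<'E'
from h import *
from plant import bot
d=bot.read_camera("wrist"); T=np.array(d["T_tool_cam"]); print(T.round(3),d["intrinsics"][0,0])
yaw=0.0; h=.2
Rw=rot(Q(yaw)).as_matrix()
out={};t=[]
for n,x,y in [("Lb",.621,-.25),("Sc",.445,-.244),("Lcov",.451,.019),("Scov",.633,.015),("Lc",.639,.236),("Sb",.446,.225)]:
    o=Rw@T[:3,3]; a=Rw@T[:3,2]; # axis hits z=.02
    s=(.02-(h+o[2]))/a[2]; p=np.array([x,y,0])-np.r_[(o+s*a)[:2],0]; p[2]=h
    try: bot.move_pose(p,Q(yaw))
    except bot.IKError: print("IK",n,p); continue
    bot.sleep(.15)
    st=bot.state(); d=bot.read_camera("wrist"); out[n]=(d,st)
    t.append(cv2.resize(d["color"][:,:,::-1],(266,200))); print(n,p.round(3),st["time_s"],st["qpos"][5].round(2))
pickle.dump(out,open("w.pkl","wb"))
cv2.imwrite("pics/w.png",np.vstack([np.hstack(t[:3]),np.hstack(t[3:6])]))
E
```

```text
[[ 0.001 -0.96  -0.281  0.073]
 [ 1.     0.001  0.    -0.001]
 [-0.    -0.281  0.96  -0.143]
 [ 0.     0.     0.     1.   ]] 325.5885229329154
Lb [ 0.643 -0.251  0.2  ] 2.3917 1.09
Sc [ 0.467 -0.245  0.2  ] 3.325 0.95
Lcov [0.473 0.018 0.2  ] 4.55 1.45
Scov [0.655 0.014 0.2  ] 5.5083 1.48
Lc [0.661 0.235 0.2  ] 6.5917 1.81
Sb [0.468 0.224 0.2  ] 7.5833 1.87
```

View pics/w.png

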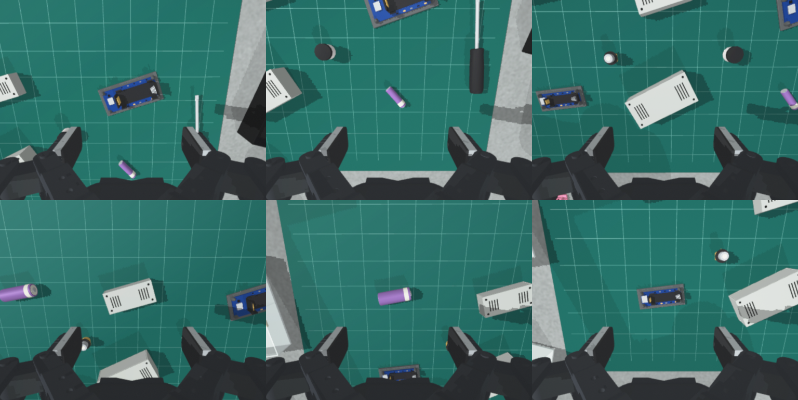

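```bash
python3 - <<'E'
from h import *
w=pickle.load(open("w.pkl","rb")); t=[]
for n,(z,dims) in dict(Lb=(.004,(124,60)),Sc=(.007,(50,14)),Lcov=(.038,(124,60)),Scov=(.026,(96,44)),Lc=(.013,(65,26)),Sb=(.004,(96,44))).items():
    d,st=w[n]; c=d["color"].astype(float); Rr,G,B=c[...,0],c[...,1],c[...,2]
    P=cloud(d,st)
    m=(Rr>.6*G)|(B>1.25*G)
    if "cov" in n: m=(P[...,2]>z-.008)&(c.min(2)>90)
    m=cv2.morphologyEx(m.astype(np.uint8),cv2.MORPH_OPEN,np.ones((3,3)))
    _,L,S,C=cv2.connectedComponentsWithStats(m)
    k=L[192-12:192+12,256-12:256+12]; k=np.bincount(k[k>0]).argmax()
    m=(L==k).astype(np.uint8)
    cs,_=cv2.findContours(m,cv2.RETR_EXTERNAL,cv2.CHAIN_APPROX_NONE); ct=max(cs,key=cv2.contourArea)[:,0]
    g=toplane(d,ct,z,st)[:,:2]
    r=cv2.minAreaRect((g*1000).astype(np.float32)); b=cv2.boxPoints(r)
    e=[b[1]-b[0],b[2]-b[1]]; e=max(e,key=np.linalg.norm); 
    print(n,"c",np.round(r[0],1),"size",np.round(sorted(r[1]),1),dims,"yaw%180",round(np.degrees(np.arctan2(e[1],e[0]))%180,1),"zmat",round(np.median(P[m==0][(c[m==0][:,0]<.6*c[m==0][:,1])][:,2]),4),"ztop",np.percentile(P[m>0][:,2],[10,50,90]).round(3))
    im=d["color"][:,:,::-1].copy(); cv2.drawContours(im,[ct[:,None]],-1,(0,0,255),1)
    Rm,o=cam(d,st); q=(np.c_[b/1000,np.full(4,z)]-o)@Rm; q=q@d["intrinsics"].T; q=q[:,:2]/q[:,2:]
    cv2.polylines(im,[np.round(q).astype(int)],True,(0,255,255),1)
    x,y=q.mean(0).astype(int); t.append(cv2.resize(im[y-50:y+50,x-66:x+67],(266,200),interpolation=cv2.INTER_NEAREST))
cv2.imwrite("pics/fit.png",np.vstack([np.hstack(t[:3]),np.hstack(t[3:6])]))
E
```

```text
Lb c [ 624.4 -248.9] size [ 61.3 125.4] (124, 60) yaw%180 108.4 zmat 0.0032 ztop [0.007 0.011 0.018]
Sc c [ 444.3 -240.7] size [16.5 53.6] (50, 14) yaw%180 41.8 zmat 0.0031 ztop [0.004 0.016 0.017]
Lcov c [450.3  22.8] size [ 62.6 125.3] (124, 60) yaw%180 117.7 zmat 0.0032 ztop [0.04  0.041 0.042]
Scov c [635.6  19.4] size [46.8 97. ] (96, 44) yaw%180 106.3 zmat 0.0032 ztop [0.028 0.029 0.03 ]
Lc c [641.1 240.7] size [29.6 69.4] (65, 26) yaw%180 101.7 zmat 0.0032 ztop [0.017 0.027 0.029]
Sb c [446.4 230.7] size [45.2 97.4] (96, 44) yaw%180 97.0 zmat 0.0032 ztop [0.007 0.01  0.015]
```

View pics/fit.png

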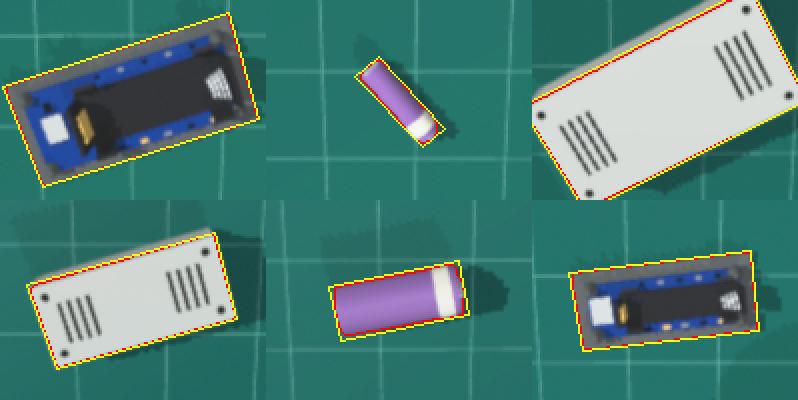

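Every fit matches its part's outline, and the mat reads about 3 mm high. I'll look at the small base again with the wrist turned 180° to cancel hand-eye bias.

```bash
cat >> h.py <<'E'
ZM=.003
Z=dict(Lb=.004,Sc=.007,Lcov=.038,Scov=.026,Lc=.013,Sb=.004)
def fit(n,d,st,z=None):
    z=ZM+Z[n] if z is None else z
    c=d["color"].astype(float); P=cloud(d,st)
    m=(c[...,0]>.6*c[...,1])|(c[...,2]>1.25*c[...,1])
    if "cov" in n: m=(P[...,2]>z-.011)&(c.min(2)>90)
    m=cv2.morphologyEx(m.astype(np.uint8),cv2.MORPH_OPEN,np.ones((3,3)))
    L=cv2.connectedComponents(m)[1]; k=L[180:204,244:268]; k=np.bincount(k[k>0]).argmax()
    ct=max(cv2.findContours((L==k).astype(np.uint8),cv2.RETR_EXTERNAL,cv2.CHAIN_APPROX_NONE)[0],key=cv2.contourArea)[:,0]
    r=cv2.minAreaRect((toplane(d,ct,z,st)[:,:2]*1000).astype(np.float32)); b=cv2.boxPoints(r)
    e=max([b[1]-b[0],b[2]-b[1]],key=np.linalg.norm)
    return np.array(r[0]),np.degrees(np.arctan2(e[1],e[0]))%180,sorted(r[1])
def view(bot,x,y,yaw,h=.2,T=np.array([.073,-.001,-.143]),a=np.array([-.281,0,.96])):
    Rw=rot(Q(yaw)).as_matrix(); o,a=Rw@T,Rw@a; s=(.02-h-o[2])/a[2]
    p=np.r_[np.array([x,y])-(o+s*a)[:2],h]; bot.move_pose(p,Q(yaw)); bot.sleep(.15)
    st=bot.state(); return bot.read_camera("wrist"),st
E
python3 - <<'E'
from h import *
from plant import bot
w=pickle.load(open("w.pkl","rb"))
for n in w: print(n,*fit(n,*w[n]))
for yaw in (np.pi,np.pi/2):
    d,st=view(bot,.446,.230,yaw); print(yaw,*fit("Sb",d,st),st["time_s"],st["qpos"].round(2),st["ft_force"].round(1))
E
```

```text
Lb [ 625.17907715 -248.94743347] 108.36734 [60.710365295410156, 124.26876831054688]
Sc [ 445.20370483 -240.77490234] 41.790833 [16.359943389892578, 53.158878326416016]
Lcov [451.23971558  22.75188828] 117.74782 [62.00257873535156, 124.0586929321289]
Scov [636.46746826  19.34969711] 106.34537 [46.32160949707031, 96.0447006225586]
Lc [641.97387695 240.62939453] 101.72216 [29.294719696044922, 68.81062316894531]
Sb [447.19494629 230.64718628] 96.97795 [44.82126998901367, 96.49537658691406]
3.141592653589793 [446.28689575 230.59957886] 96.96213 [44.937705993652344, 96.296142578125] 10.4 [ 0.34 -0.28  1.97 -0.    1.45 -1.23] [-0.2 -0.8 -0.6]
1.5707963267948966 [446.71768188 231.04077148] 96.98461 [44.48991012573242, 96.7220458984375] 12.0167 [ 0.37 -0.2   1.9   0.    1.44  0.37] [ 0.5 -0.3 -0.8]
```

Hand-eye bias is only about 0.45 mm in x. Next: the large cell.

```bash
cat >> h.py <<'E'
OBJ=dict(Lb=(.6247,-.2489,108.4),Sb=(.4467,.2307,97.0),Lc=(.6415,.2406,-78.3),Sc=(.4448,-.2408,-138.2),Lcov=(.4508,.0228,117.7),Scov=(.636,.0193,106.3))
def say(bot,l):
    s=bot.state(); print(l,"t%.1f"%s["time_s"],s["ee_pos"].round(4),"w%.4f"%s["width"],"g%.1f"%s["grasp_force"],s["ft_force"].round(1),s["qpos"][5].round(2),flush=True); return s
def pick(bot,x,y,yaw,z,openw,closew):
    q=Q(np.radians(yaw))
    bot.move_pose([x,y,.13],q); bot.move_gripper(openw)
    bot.movel([x,y,z+.02],velocity=.2); bot.movel([x,y,z],velocity=.06); say(bot,"down")
    bot.move_gripper(closew); say(bot,"closed")
    bot.movel([x,y,.15],velocity=.2); say(bot,"lifted")
def place(bot,x,y,yaw,z,openw,above=.006,below=.005,fmax=5):
    q=Q(np.radians(yaw))
    bot.move_pose([x,y,.15],q); bot.movel([x,y,z+.03],velocity=.2); bot.movel([x,y,z+above],velocity=.06); bot.sleep(.2)
    f0=say(bot,"above")["ft_force"][2]; h=z+above
    while h>z-below:
        h-=.001; bot.movel([x,y,h],velocity=.03); f=bot.state()["ft_force"][2]-f0
        if f>fmax: break
    say(bot,"contact f=%.1f dz=%.4f"%(f,h-z))
    bot.move_gripper(openw); say(bot,"open"); bot.movel([x,y,h+.04],velocity=.1); bot.movel([x,y,.15],velocity=.25); say(bot,"up")
def at(b,dx):
    x,y,w=OBJ[b]; return x+dx*np.cos(np.radians(w)),y+dx*np.sin(np.radians(w))
E
python3 - <<'E'
from h import *
from plant import bot
x,y,_=OBJ["Lc"]; pick(bot,x,y,101.7,.007,.05,.015)
bx,by=at("Lb",-.012); place(bot,bx,by,-71.6,ZM+.022-.009,.042)
d,st=view(bot,.625,-.249,0); say(bot,"view"); pickle.dump((d,st),open("v1.pkl","wb"))
cv2.imwrite("pics/v1.png",cv2.resize(d["color"][130:254,166:346,::-1],(800,551)))
E
```

```text
down t14.5 [0.6411 0.2405 0.0065] w0.0500 g0.0 [ 0.4 -0.1  0.1] 0.05
closed t14.8 [0.642  0.2407 0.0077] w0.0245 g61.5 [-0.1 -0.9  1.3] 0.05
lifted t15.7 [0.6404 0.2403 0.148 ] w0.0245 g61.3 [-0.2  0.4 -1.2] 0.05
above t19.1 [ 0.6288 -0.2604  0.0225] w0.0243 g61.2 [-0.  -0.  -1.5] 2.32
contact f=5.1 dz=-0.0000 t20.6 [ 0.6287 -0.2604  0.0167] w0.0244 g61.7 [-1.4  1.8  3.6] 2.32
open t20.9 [ 0.6285 -0.2603  0.0158] w0.0416 g0.0 [-0.3 -0.1 -0.7] 2.32
up t22.0 [ 0.6285 -0.2603  0.1504] w0.0422 g0.0 [-0.4 -0.9 -0. ] 2.32
view t23.3 [ 0.6463 -0.2499  0.1994] w0.0421 g0.0 [ 0.1 -0.4  0.3] 1.09
```

View pics/v1.png

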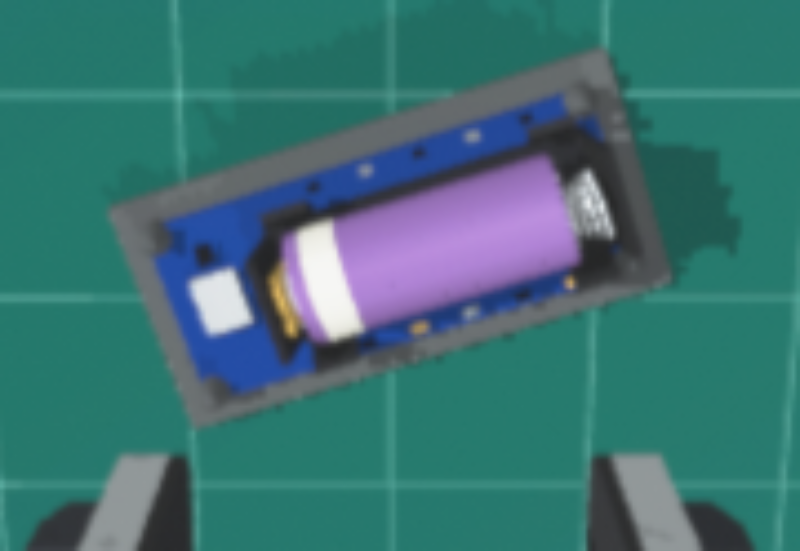

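The large cell is in the holder at the expected height, nub towards the radio can at (220,300), spring at (590,205). The small cell is next.

```bash
python3 - <<'E'
from h import *
from plant import bot
x,y,_=OBJ["Sc"]; pick(bot,x,y,41.8,.0055,.04,.004)
bx,by=at("Sb",-.008); place(bot,bx,by,277,ZM+.016-.0045,.03)
d,st=view(bot,.447,.231,0); say(bot,"view")
cv2.imwrite("pics/v2.png",cv2.resize(d["color"][130:254,166:346,::-1],(800,551)))
E
```

```text
down t25.5 [ 0.4445 -0.2406  0.0051] w0.0402 g0.0 [ 0.4 -0.4  0.2] 0.2
closed t25.9 [ 0.4452 -0.2411  0.0061] w0.0116 g60.4 [0.1 0.6 2.9] 0.2
lifted t26.8 [ 0.444  -0.2402  0.1484] w0.0116 g60.2 [ 0.1  0.4 -1.2] 0.2
above t30.9 [0.448  0.2229 0.0209] w0.0116 g60.2 [-0.1  0.6  0.1] -2.95
contact f=11.4 dz=-0.0010 t32.6 [0.4479 0.2229 0.015 ] w0.0117 g61.6 [-6.  -2.7 11.5] -2.95
open t32.9 [0.4474 0.2227 0.0131] w0.0300 g0.0 [-0.3 -0.1  0.8] -2.95
up t34.0 [0.4476 0.2227 0.1499] w0.0301 g0.0 [-0.1  0.3  0.4] -2.95
view t38.2 [0.4685 0.23   0.2   ] w0.0297 g0.0 [ 0.7 -0.6 -0.7] 1.88
```

View pics/v2.png

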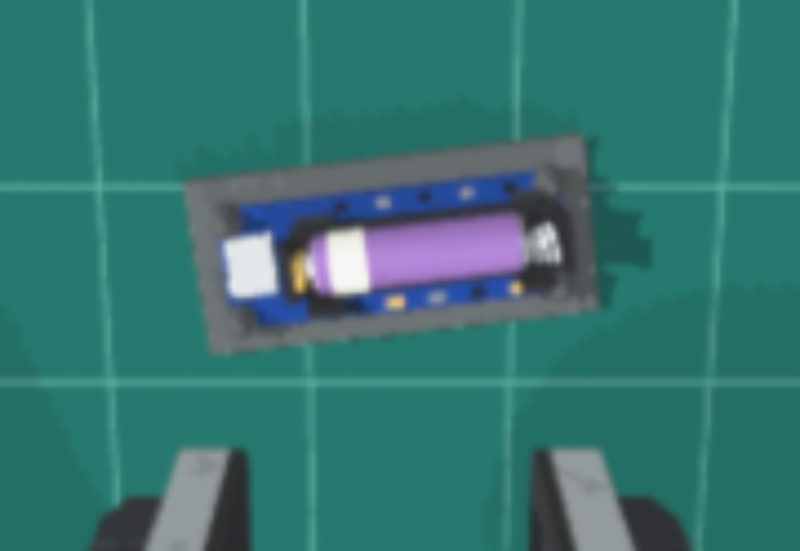

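The small cell is seated, nub at the can end (250,265) and spring at (545,240). The large cover is next.

```bash
python3 - <<'E'
s=open('h.py').read()
s=s.replace('''    bot.move_gripper(openw); say(bot,"open"); bot.movel([x,y,h+.04]''','''    if h-z>.0025: raise SystemExit("stopped high")
    bot.move_gripper(openw); say(bot,"open"); bot.movel([x,y,h+.04]''')
open('h.py','w').write(s)
E
python3 - <<'E'
from h import *
from plant import bot
x,y,_=OBJ["Lcov"]; pick(bot,x,y,117.7,.010,.083,.045)
bx,by,_=OBJ["Lb"]; place(bot,bx,by,108.4,.014,.078,above=.013,below=.003,fmax=8)
d,st=view(bot,.625,-.249,0); say(bot,"view"); print(fit("Lcov",d,st,z=ZM+.042))
cv2.imwrite("pics/v3.png",cv2.resize(d["color"][130:254,166:346,::-1],(800,551)))
E
```

```text
down t42.0 [0.4505 0.0228 0.0096] w0.0828 g0.0 [-0.1 -0.3  0.2] -0.6
closed t42.4 [0.4514 0.0227 0.0106] w0.0589 g65.1 [ 1.2 -0.2  1.5] -0.6
lifted t43.2 [0.4498 0.0229 0.1484] w0.0590 g64.9 [-0.3 -0.4 -1.3] -0.6
above t45.8 [ 0.6249 -0.2491  0.0274] w0.0591 g64.9 [-0.6 -0.1 -0.2] -0.81
contact f=8.2 dz=-0.0010 t49.3 [ 0.6249 -0.249   0.0146] w0.0588 g66.1 [-5.3  2.9  8. ] -0.81
open t49.6 [ 0.6245 -0.2488  0.0125] w0.0783 g0.0 [ 0.2 -0.1 -0.8] -0.81
up t50.7 [ 0.6246 -0.2488  0.1501] w0.0778 g0.0 [ 0.2 -0.2 -0.9] -0.81
view t52.5 [ 0.6465 -0.25    0.1998] w0.0780 g0.0 [0.3 1.1 0.1] 1.09
(array([ 626.8303833 , -248.41769409]), np.float32(108.45343), [62.268333435058594, 124.02371978759766])
```

```bash
python3 - <<'E'
from h import *
from plant import bot
x,y,_=OBJ["Scov"]; pick(bot,x,y,106.3,.007,.072,.03)
bx,by,_=OBJ["Sb"]; place(bot,bx,by,97,.011,.062,above=.013,below=.003,fmax=8)
d2,st=view(bot,.447,.231,0); say(bot,"view"); print(fit("Scov",d2,st,z=ZM+.030)); P=cloud(d2,st)[185:200,235:275,2]; print(np.percentile(P,[5,50,95]))
bot.move_pose([.35,-.45,.3],Q(0)); d=bot.read_camera("top"); say(bot,"end")
a=cv2.imread("pics/v3.png"); b=cv2.resize(d2["color"][130:254,166:346,::-1],(400,275)); t=d["color"][:,:,::-1]
cv2.imwrite("pics/end.png",np.vstack([np.hstack([cv2.resize(a,(400,275)),b]),cv2.resize(t[20:240,50:420],(546,325))[:, :].copy() if 0 else cv2.copyMakeBorder(cv2.resize(t[20:240,50:420],(546,325)),0,0,0,254,cv2.BORDER_CONSTANT)]))
E
```

```text
down t55.2 [0.6356 0.0194 0.0065] w0.0722 g0.0 [ 0.1 -0.1  0.5] -0.37
closed t55.6 [0.6366 0.0192 0.0077] w0.0431 g62.6 [ 0.7 -0.2  3.4] -0.37
lifted t56.5 [0.6349 0.0194 0.1482] w0.0428 g62.4 [-0.4 -0.2 -0.6] -0.37
above t58.9 [0.4469 0.2308 0.0243] w0.0430 g62.4 [ 0.7 -0.3 -0.8] 0.21
contact f=15.2 dz=-0.0010 t62.4 [0.4469 0.2308 0.0116] w0.0428 g64.0 [-5.2 -2.9 14.3] 0.21
open t62.7 [0.4465 0.2306 0.0096] w0.0618 g0.0 [ 0.2 -0.  -0.3] 0.21
up t63.8 [0.4464 0.2306 0.1496] w0.0621 g0.0 [-0.   0.3 -1.4] 0.21
view t65.5 [0.4684 0.23   0.1997] w0.0617 g0.0 [-0.3 -0.1  0.5] 1.88
(array([448.89624023, 231.21687317]), np.float32(97.06517), [46.5327262878418, 95.9972915649414])
[0.03193676 0.03321315 0.03439426]
end t68.0 [ 0.3506 -0.4494  0.2998] w0.0621 g0.0 [-0.1 -0.2 -0.1] 0.53
```

View pics/end.png

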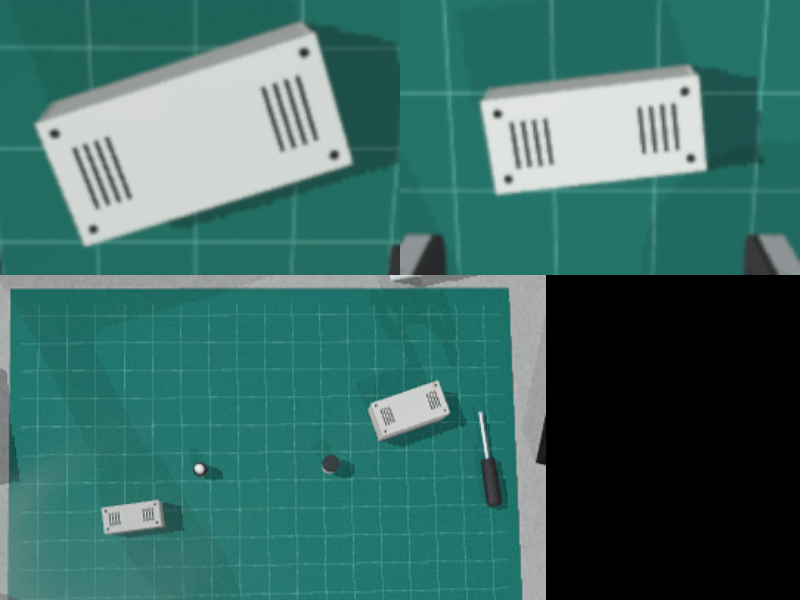

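Both covers lie square over their bases, and the small one's top is at 33 mm (mat 3 + 30), so it is fully down. The connector, flux pot and screwdriver are where they were, and the arm is clear.

```bash
python3 -c "
from plant import bot
bot.sleep(.5); print(bot.close_job())"
```

```text
the job is handed in; nothing more can be done
None
```

Both sensor nodes are assembled and handed in at about 68 s: each cell is in its holder with the nub away from the spring, each cover is fully down and square, and the screwdriver, connector and flux pot were left alone.

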